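# Refit the platen roller of a receipt printer

## Task

The opened receipt-printer mechanism on the bench is being put back together: with the fingertips, slowly push its loose black platen roller from the apron up the sloping grey paper guide, never letting it run free or roll back, until it drops over the top edge and rests squarely against the stops at both ends. Then press the blue lever's thumb tab gently all the way down so that its hooks lock the roller in, and leave both like that. Only push: do not pinch or lift the roller, and leave the bottle, the syringe and the screw tin where they are.

Things in the scene. Friction and masses are not known exactly. Their poses are not given: they have to be found in the camera images.
- printer: open receipt-printer mechanism, 160 x 118 x 49 mm, fixed on the bench, place and yaw vary. Origin on the bench under its middle; +x runs up the guide to the print head, +y to the side of the lever tab, z up. Printer frame, mm: front lip x -79 to -75, top z 16; flat apron to x -40, z 12; then the sloping guide to its top edge x 34, z 25. Finned aluminium print head x 59 to 80, y +-29, top z 45.
- paper_guide: sloping grey plastic paper guide of the printer, 75 mm long, 63 mm wide, 10 degree slope; steel side plates on both sides (y 31.5 to 37.5) stand 3.5 mm above it. Fixed. Origin at the middle of its lower edge, on the surface; x runs up the slope, z is square to it, y as the printer's.
- seat (a point): middle of the roller's axis once fully home: printer frame x 42.5, y 0, z 34.5 mm, axes as the printer's. There the white bushings lie on two steel saddles (top z 27.5) against upright stops (front faces x 49.5, top z 40.5). This is 2.5 mm lower than on the top edge of the guide, so the roller drops in and the edge keeps it from rolling back.
- platen_roller: loose roller lying across the apron: smooth hard black rubber sleeve 24 mm diameter x 58 mm, white bushing 14 mm x 8 mm at each end of it, steel shaft 6 mm, white gear 20 mm at the end away from the lever tab; 89 mm long in all, 80 to 170 g. Origin mid-sleeve on the axis, 12 mm above the apron. y is its axis, toward the lever tab; x, z turn as it rolls. Rolls back if let go.
- lock_lever (a joint): blue lock lever, hinged along the printer's y at printer x 64.5, z 34.5 mm. Rad: 0 = fully down (level, at its stop), up to 0.75 = raised (starts above 0.6). Stiff, stays where left; pressing the tab takes about 1 N. Down, a hook stands 2 mm in front of each bushing; it can close only on a seated roller. Raised, the roller passes below the hooks.
- lever_tab (a point): middle of the top face of the lever's thumb tab (24 mm long, 20 mm wide, 7 mm thick, blue with dark ribs): 62 mm in front of the hinge and 4 mm above its level when down, at printer y +60. Top 38.5 mm above the bench when down, about 80 mm when raised; moves on an arc about the hinge.
- dispenser: bystander: white alcohol bottle with steel cap, 68 mm diameter, 94 mm high, standing; origin under its centre
- syringe: bystander: lying syringe with orange plunger, 26 x 119 x 26 mm, long along its y; origin under its centre
- screw_tin: bystander: round open white tin of small screws, 45 mm diameter, 12 mm high; origin under its centre

How it is judged:
On the way:
1. the roller is home against both stops while the lever is still raised (x of platen_roller in the frame of seat above -0.003 m and z of platen_roller in the frame of seat between -0.002 and 0.002 m and angle between the y axis of platen_roller and the y axis of printer, either way round below 0.06 rad and value of joint lock_lever above 0.5 rad), for 0.2 s.
At the end, for the whole second after the job is handed in: the roller lies at rest in its saddles, within 3 mm of the seat along the guide and 2 mm in height and square within 0.06 rad, and the lever is down to within 0.08 rad of its stop (x of platen_roller in the frame of seat between -0.003 and 0.003 m and z of platen_roller in the frame of seat between -0.002 and 0.002 m and angle between the y axis of platen_roller and the y axis of printer, either way round below 0.06 rad and linear speed of platen_roller below 0.02 m/s and value of joint lock_lever below 0.08 rad); the robot touches nothing.
It fails at once if the roller runs free on the guide (no finger touching it, faster than 0.18 m/s): it was flicked up or rolled back (x of platen_roller in the frame of paper_guide between 0.008 and 0.068 m and linear speed of platen_roller above 0.18 m/s and contact force between each of the fingers, the arm and platen_roller below 0.02 N).
It fails at once if the roller is lifted off the apron, guide or seat (axis more than 32 mm above the plane of the guide, where 12 to 17 mm is rolling) (z of platen_roller in the frame of paper_guide above 0.032 m).
It fails at once if the roller leaves the mechanism (distance between platen_roller and printer above 0.1 m).
It fails at once if the roller is pinched, or the roller or the lever is pressed with more than 35 N (contact force between the fingers and platen_roller above 35 N or contact force between the fingers and lock_lever above 35 N).
It fails at once if the bottle, the syringe or the screw tin is moved more than 2 cm (distance of any of dispenser, syringe, screw_tin from where it was at the start of the episode above 0.02 m).
It also fails if it takes over 38 s, if anything falls off the work surface, if the arm or the gripper's body presses on something with over 40 N, if the wrist force passes 120 N, or if a joint passes its speed limit or range.

## Robot

A 7-joint arm with a two-finger parallel gripper is mounted at the origin on a cart in front of the work surface, level with it; the furniture and walls round the work are solid. World frame = base frame: x ahead of the robot, y to its left, z up, the work surface at z = 0. Lengths are in m, angles in rad, forces in N, time in s.
With the tool pointing down it reaches from about 0.4 to 0.925 m from the base axis. Payload 5.6 kg.
Tool frame: the origin (TCP) lies on the centre line of the jaws, within the pads' length; the fingertips stand 22 mm ahead of it and the grasp point (between the pads) lies 3 mm ahead of it; z points along the fingers, y is the line along which they close (so a half turn about z gives the same grasp; the last joint's range is limited). The gripper opens to 85 mm and grips with 20 to 120 N. Pads are 22 mm wide; open, the fingers measure 114 mm over their backs; the gripper's body (76 mm by 85 mm) begins 54 mm behind the grasp point. The pads swing forward as they close: fully open they stand 13 mm farther back than shut.
Start: joints at [-1.144, 0.468, -0.012, 1.603, 0.006, 1.071, -0.056], TCP at [0.294, 0.58, 0.253] pointing down, gripper open.
Joint ranges: [-2.53, 2.53], [-0.31, 2.02], [-1.57, 1.55], [0.28, 2.44], [-1.29, 4.43], [0.15, 1.84], [-2.92, 2.92]. Speed limits (rad/s): [2.57, 2.57, 3.14, 3.14, 3.14, 3.14, 3.14].

## Interface

Orientations are given as a rotation vector (axis times angle).
In Python, from bench import arm, vision, job gives the robot as it stands (arm), with the cameras (vision) and the job (job).
- The arm moves only by the shell command python3 shift.py [FORCE], which reads ROWS from standard input. ROWS is a JSON list that holds a single list of rows (three levels of brackets), with 1 to 5 rows, each of 7 numbers: dx, dy, dz in shares of 0.2 m (1.0 is 0.2 m), then a rotation vector rx, ry, rz in shares of pi rad (1.0 is pi rad), then the finger opening in m; each row is the pose to reach, as a shift and turn from the pose commanded when the command began, along the tool's axes at that moment; what a row does not reach only later rows make up. A row lasts 1/12 s, in which the tool goes at most 0.0417 m and 0.125 rad, less where a joint would pass 70% of its speed; a pose out of reach is approached as far as the arm can. The fingers move at their own pace and stop on an object; FORCE is the grip in N (left out, the last holds). Time passes only in rows, so rows that do not move let the fingers close. It prints the time, the measured TCP pose, the force, the opening and the grip force at its end. Input that does not fit is refused with a message, and nothing moves.
- arm.state(): the state, without advancing time (a new reading comes with each control period).
- vision.capture(name): name is "scene" or "top" or "wrist"; returns a dict with "image" (384x512x3 uint8, red, green, blue), "fx", "fy", "cx", "cy" (pixels), "position" and "attitude" of the camera in the world. Camera axes: x right, y down, z forward; pixel columns grow to the right and rows downward; lengths in m; the calibration is good to about 2 mm. A picture is of the moment at which its call begins. There is no depth.
- job.hand_in(): hands the job in; it is judged then, once.
The state is a dict: "clock": time; "joints": joint angles; "dq": joint speeds; "joint_efforts": joint torques, N m; "tool_pos": TCP position; "orientation": TCP orientation; "contact_force": force on the tool from outside, world axes, zero at the start; "torque": the same for the moment, N m; "grip_width": finger opening in m; "gripper_force": force on a finger pad.
Only numpy, scipy, OpenCV 4.12 (cv2) and the standard library are available. Lean on these libraries where they do the work, as an engineer would, in place of code of your own. Each camera call takes 0.05 s, during which the arm holds its last target. There are 200 camera calls.

## Working session

There is one attempt and no reset: what is moved stays moved. The work goes in short steps, Python scripts to look and compute and a shell command to move; the robot and the scene stay as the last step left them, time stands still between calls to the robot, and variables do not carry over. Pictures are saved under pics/ and viewed, at most 10 in all, crops included, and the job is handed in when it is done.

```bash
ls; mkdir -p pics
python3 - <<'E'
from bench import arm, vision, job
import cv2,json,numpy as np,pickle
d={}
for n in("scene","top"):
    c=vision.capture(n);d[n]=c;cv2.imwrite(f"pics/{n}0.png",c["image"][:,:,::-1]);print(n,c["fx"],c["cx"],c["cy"],c["position"],np.array(c["attitude"]).round(3).tolist())
pickle.dump(d,open("d0.pkl","wb"))
print(arm.state())
E
```

```text
bench.py
pics
shift.py
scene 400.47026195716614 257.40778649955945 194.7626780684025 [ 0.01694323 -0.55249558  0.53846436] [-2.036, 0.822, -0.459]
top 347.0763261757395 261.11339817310164 189.2343712210899 [ 0.37669254 -0.05794957  0.89435768] [-2.113, 2.144, -0.139]
{'clock': 0.1, 'joints': array([-1.1439821 ,  0.46829639, -0.01161868,  1.60355267,  0.00599055,
        1.07137684, -0.05627809]), 'dq': array([-0.00122382, -0.00042458, -0.00089378, -0.00203559,  0.00168194,
       -0.00358966,  0.00045008]), 'joint_efforts': array([ 1.40005286e-03, -5.33522558e+01,  2.16145988e-02, -2.51968002e+01,
        1.15037884e-02,  4.24952668e-03,  6.78341522e-06]), 'tool_pos': array([0.29410096, 0.57913045, 0.25242007]), 'orientation': array([-7.31200100e-01, -3.05503229e+00,  2.47360269e-03]), 'contact_force': array([-0.37880338,  0.38337   ,  0.0661365 ]), 'torque': array([-0.04330217, -0.06458369, -0.03044769]), 'gripper_force': 0.0, 'grip_width': 0.08538241330771132}
```

View pics/scene0.png

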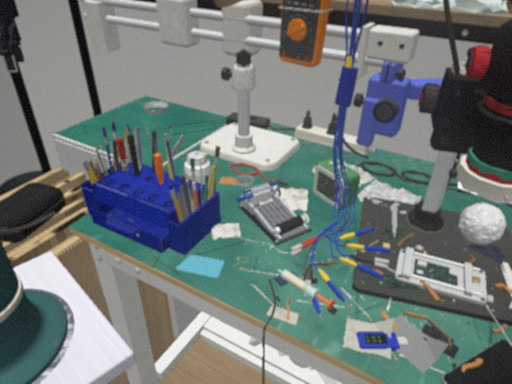

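View pics/top0.png

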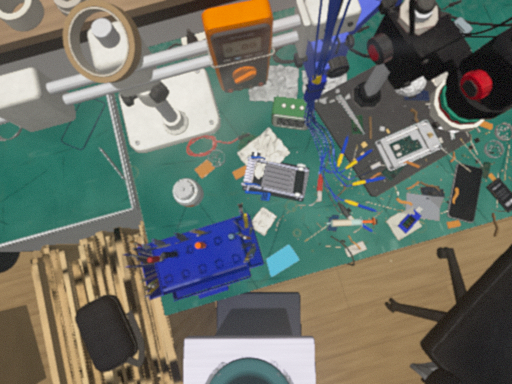

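The printer is near (275,178) in the top view and (275,212) in the scene view. The bottle is at (187,190) in the top view and the syringe at (350,222). I'll enlarge both crops.

Run:
```python
import pickle,cv2,numpy as np
d=pickle.load(open("d0.pkl","rb"))
t=d["top"]["image"][140:215,230:330,::-1]; s=d["scene"]["image"][170:245,225:325,::-1]
im=np.vstack([cv2.resize(a,(533,400),interpolation=cv2.INTER_CUBIC)[:, :] for a in (t,s)])
im=np.hstack([cv2.resize(a,(400,300),interpolation=cv2.INTER_CUBIC) for a in (t,s)])
im=np.hstack([cv2.resize(t,None,fx=4,fy=4,interpolation=cv2.INTER_CUBIC),cv2.resize(s,None,fx=4,fy=4,interpolation=cv2.INTER_CUBIC)])
cv2.imwrite("pics/crop0.png",im)
```

```text
(no output)
```

View pics/crop0.png

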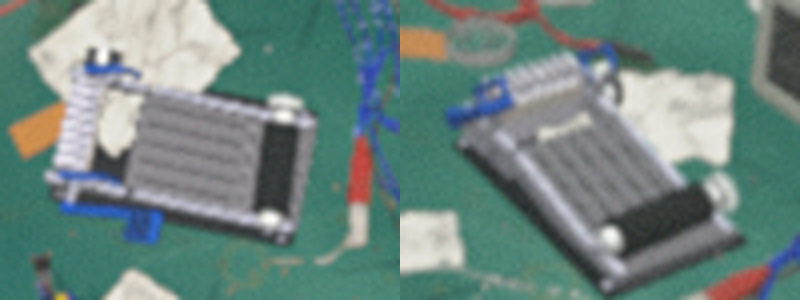

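```bash
cat > h.py <<'E'
import numpy as np,pickle,cv2
from scipy.spatial.transform import Rotation as R
def ray(c,p):
    d=R.from_rotvec(c["attitude"]).apply([(p[0]-c["cx"])/c["fx"],(p[1]-c["cy"])/c["fy"],1]);return np.array(c["position"]),d/np.linalg.norm(d)
def tri(obs):
    A=0;b=0;L=[]
    for c,p in obs:
        o,d=ray(c,p);P=np.eye(3)-np.outer(d,d);A=A+P;b=b+P@o;L.append((o,P))
    x=np.linalg.solve(A,b);return x,[np.linalg.norm(P@(x-o)) for o,P in L]
def plane(c,p,z):
    o,d=ray(c,p);return o+d*(z-o[2])/d[2]
E
python3 - <<'E'
from h import *
d=pickle.load(open("d0.pkl","rb"));T,S=d["top"],d["scene"]
t=lambda x,y:(T,(x/4+230-.4,y/4+140-.4)); s=lambda x,y:(S,((x-400)/4+225-.4,y/4+170-.4))
for n,a,b in [("roller",t(277,168),s(655,217)),("bush",t(270,218),s(611,238)),("gear",t(285,105),s(722,192)),("tab",t(142,225),s(490,95)),]:
    x,e=tri([a,b]);print(n,x.round(4),np.round(e,4))
for n,p,z in [("bottle",(187,190),.094),("syr",(352,222),.02)]: print(n,plane(T,p,z).round(3))
for p in [(290,240),(315,112),(50,195)]:print(plane(*t(*p),.02).round(3))
E
```

```text
roller [ 0.5307 -0.1319  0.0268] [0.0007 0.0007]
bush [ 0.4999 -0.1275  0.0269] [0.0007 0.0007]
gear [ 0.5731 -0.1396  0.0249] [0.001 0.001]
tab [ 0.4896 -0.0478  0.0806] [0.001 0.001]
bottle [0.504 0.136 0.094]
syr [ 0.428 -0.262  0.02 ]
[ 0.486 -0.14   0.02 ]
[ 0.569 -0.158  0.02 ]
[0.517 0.012 0.02 ]
```

The rows are not in the units I measure in: shifts go in shares of 0.2 m and turns go in shares of pi rad. I convert before sending: -0.14 m / 0.2 = -0.7.

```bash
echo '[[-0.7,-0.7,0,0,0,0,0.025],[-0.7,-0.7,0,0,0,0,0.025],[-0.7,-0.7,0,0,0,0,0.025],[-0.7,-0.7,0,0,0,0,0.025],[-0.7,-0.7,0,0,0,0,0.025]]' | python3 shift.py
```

```text
refused: ROWS must be a list holding one list of rows, three levels of brackets. Nothing was moved.
```

The call was refused and nothing moved: it wants a list holding one list of rows, three levels of brackets. Same move again in that form.

```bash
echo '[[[-0.7,-0.7,0,0,0,0,0.025],[-0.7,-0.7,0,0,0,0,0.025],[-0.7,-0.7,0,0,0,0,0.025],[-0.7,-0.7,0,0,0,0,0.025],[-0.7,-0.7,0,0,0,0,0.025]]]' | python3 shift.py
echo '[[[-0.7,-0.7,0,0,0,0,0.025],[-0.7,-0.7,0,0,0,0,0.025],[-0.7,-0.7,0,0,0,0,0.025],[-0.7,-0.7,0,0,0,0,0.025],[-0.7,-0.7,0,0,0,0,0.025]]]' | python3 shift.py
echo '[[[-0.7,-0.7,0,0,0,0,0.025],[-0.7,-0.7,0,0,0,0,0.025],[-0.7,-0.7,0,0,0,0,0.025],[-0.7,-0.7,0,0,0,0,0.025],[-0.7,-0.7,0,0,0,0,0.025]]]' | python3 shift.py
echo '[[[-0.6,-0.65,0,0,0,0.191,0.025],[-0.6,-0.65,0,0,0,0.191,0.025],[-0.6,-0.65,0,0,0,0.191,0.025],[-0.6,-0.65,0,0,0,0.191,0.025],[-0.6,-0.65,0,0,0,0.191,0.025]]]' | python3 shift.py
echo '[[[0,0,0,0,0,0.2101,0.025],[0,0,0,0,0,0.2101,0.025],[0,0,0,0,0,0.2101,0.025],[0,0,0,0,0,0.2101,0.025],[0,0,0,0,0,0.2101,0.025]]]' | python3 shift.py
python3 - <<'E'
from bench import arm, vision, job
import cv2,pickle
d={}
for n in("wrist","top","scene"):
    c=vision.capture(n);d[n]=c
cv2.imwrite("pics/w1.png",d["wrist"]["image"][:,:,::-1])
pickle.dump(d,open("d1.pkl","wb"));print(d["wrist"]["position"],d["wrist"]["attitude"],arm.state()["orientation"],arm.state()["clock"])
E
```

```text
clock: 0.52
tool_pos: [0.3566, 0.3876, 0.2528]
orientation: [0.735, 3.054, -0.003]
contact_force: [0.5, 0.2, 0.5]
grip_width: 0.0258
gripper_force: 0.0
clock: 0.93
tool_pos: [0.4176, 0.1995, 0.2532]
orientation: [0.735, 3.054, -0.001]
contact_force: [-0.3, -0.3, -0.2]
grip_width: 0.025
gripper_force: 0.0
clock: 1.35
tool_pos: [0.4789, 0.0113, 0.2534]
orientation: [0.735, 3.054, -0.001]
contact_force: [1.6, -0.3, -0.6]
grip_width: 0.0249
gripper_force: 0.0
clock: 1.77
tool_pos: [0.5269, -0.1628, 0.2536]
orientation: [1.619, 2.689, -0.005]
contact_force: [-0.3, -0.3, -0.1]
grip_width: 0.0252
gripper_force: 0.0
clock: 2.18
tool_pos: [0.5265, -0.1553, 0.2529]
orientation: [-2.361, -2.072, 0.001]
contact_force: [-0.0, 0.5, 0.5]
grip_width: 0.0251
gripper_force: 0.0
[ 0.53713374 -0.08285919  0.37337549] [ 2.8415644  -0.18544023 -0.02800759] [-2.35110896e+00 -2.08318575e+00  9.87973335e-04] 2.3333
```

View pics/w1.png

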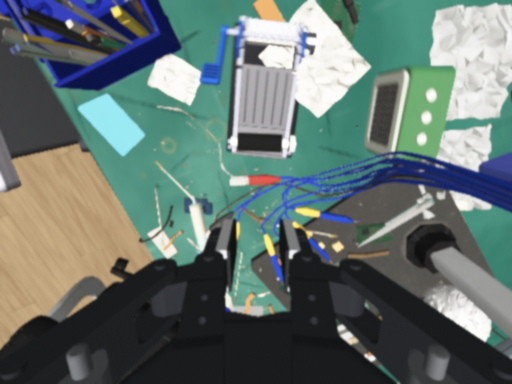

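The wrist view shows the printer at (265,85), the roller at (262,143) and the tab at (211,73). I'll enlarge it for precise features.

Run:
```python
import pickle,cv2,numpy as np
d=pickle.load(open("d1.pkl","rb"))
w=d["wrist"]["image"][10:165,195:325,::-1]
t=d["top"]["image"][145:205,235:315,::-1]
a=cv2.resize(w,(455,542),interpolation=cv2.INTER_CUBIC);b=np.zeros((542,340,3),np.uint8)
b[:255]=cv2.resize(t,(340,255),interpolation=cv2.INTER_CUBIC)
s=d["scene"]["image"][175:245,230:320,::-1];b[260:260+264]=cv2.resize(s,(340,264),interpolation=cv2.INTER_CUBIC)
cv2.imwrite("pics/c1.png",np.hstack([a,b]))
```

```text
(no output)
```

View pics/c1.png

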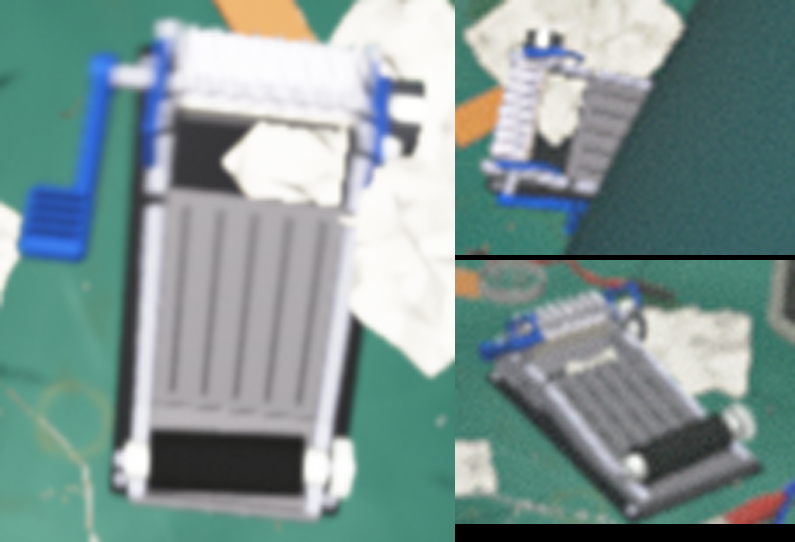

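Run:
```python
from h import *
d=pickle.load(open("d1.pkl","rb"));W,S=d["wrist"],d["scene"]
w=lambda x,y:(W,(x/3.5+195-.4,y/3.5+10-.4)); s=lambda x,y:(S,((x-455)/3.78+230-.4,(y-260)/3.77+175-.4))
for n,a,b in [("sleeve",w(228,462),s(682,447)),("bushL",w(135,460),s(637,466)),("gearR",w(340,468),s(740,421)),("tab",w(55,215),s(502,347))]:
    x,e=tri([a,b]);print(n,x.round(4),np.round(e,4))
P={}
for n,p,z in [("TL",(168,192),.025),("TR",(340,210),.025),("BL",(152,428),.0125),("BR",(310,432),.0125),("lipL",(130,505),.016),("lipR",(333,517),.016),("bL",(135,460),.024),("bR",(316,465),.024)]:
    P[n]=plane(*w(*p),z);print(n,P[n].round(4))
ang=lambda v:np.degrees(np.arctan2(v[1],v[0])).round(2)
print("x-yaw",ang(P["TL"]-P["BL"]),ang(P["TR"]-P["BR"]),"mid",ang(P["TL"]+P["TR"]-P["BL"]-P["BR"]))
for a,b in(("TL","TR"),("lipL","lipR"),("bL","bR")):print(a,ang(P[a]-P[b])-90)
```

```text
sleeve [ 0.5335 -0.1323  0.0244] [0. 0.]
bushL [ 0.5002 -0.1276  0.0267] [0.0012 0.0012]
gearR [ 0.5745 -0.1397  0.0253] [0.0002 0.0002]
tab [ 0.4882 -0.0414  0.0663] [0.0044 0.0044]
TL [ 0.5248 -0.0375  0.025 ]
TR [ 0.583  -0.0509  0.025 ]
BL [ 0.5062 -0.1173  0.0125]
BR [ 0.5659 -0.1267  0.0125]
lipL [ 0.4935 -0.145   0.016 ]
lipR [ 0.5712 -0.16    0.016 ]
bL [ 0.4991 -0.1271  0.024 ]
bR [ 0.566  -0.1377  0.024 ]
x-yaw 76.84 77.31 mid 77.07
TL 77.00999999999999
lipL 79.11000000000001
bL 80.94999999999999
```

Run:
```python
from h import *
d=pickle.load(open("d0.pkl","rb"));T,S=d["top"],d["scene"]
poly=np.array([(322,20),(318,60),(314,100),(318,125),(326,145),(345,165)],float)
tp=np.vstack([np.linspace(a,b,20) for a,b in zip(poly[:-1],poly[1:])])
for p in [(352,40),(349,80),(346,120),(341,160),(340,190),(333,218),(310,235)]:
    r=[(tri([(S,p),(T,q)]),q) for q in tp];b=min(r,key=lambda v:v[0][1][0]);print(p,b[0][0].round(3),round(b[0][1][0],4),b[1].round())
```

```text
(352, 40) [ 0.663 -0.138  0.374] 0.0003 [318.  62.]
(349, 80) [ 0.662 -0.144  0.304] 0.0002 [316.  83.]
(346, 120) [ 0.66  -0.151  0.226] 0.0003 [314. 101.]
(341, 160) [ 0.639 -0.167  0.152] 0.0004 [318. 124.]
(340, 190) [ 0.618 -0.188  0.099] 0.0002 [324. 140.]
(333, 218) [ 0.552 -0.231  0.087] 0.0084 [345. 165.]
(310, 235) [ 0.538 -0.221  0.057] 0.0336 [345. 165.]
```

Scaled: -0.012 m / 0.2 = -0.06, 0.004 m / 0.2 = 0.02, 0.085 rad / 3.1416 = 0.0271.

```bash
echo '[[[-0.06,0.02,0,0,0,0.0271,0.025],[-0.06,0.02,0,0,0,0.0271,0.025]]]' | python3 shift.py | head -3
echo '[[[0,0,0.15,0,0,0,0.025],[0,0,0.3,0,0,0,0.025],[0,0,0.3,0,0,0,0.025]]]' | python3 shift.py|head -4
```

```text
clock: 2.5
tool_pos: [0.5292, -0.1694, 0.2534]
orientation: [2.441, 1.976, -0.001]
clock: 2.75
tool_pos: [0.526, -0.1661, 0.1887]
orientation: [-2.431, -1.978, 0.009]
contact_force: [-0.4, 1.4, -0.3]
```

Scaled: 0.12 m / 0.2 = 0.6, 0.04 m / 0.2 = 0.2.

```bash
echo '[[[0,0,0.2,0,0,0,0.025],[0,0,0.4,0,0,0,0.025],[0,0,0.55,0,0,0,0.025],[0,0,0.6,0,0,0,0.025],[0,0,0.6,0,0,0,0.025]]]' | python3 shift.py
python3 - <<'E'
from bench import arm, vision, job
import cv2,pickle
from h import *
c=vision.capture("wrist");im=c["image"][:,:,::-1];cv2.imwrite("pics/w2.png",cv2.resize(im,(768,576)))
pickle.dump(c,open("d2.pkl","wb"))
s=arm.state();print(s["tool_pos"],R.from_rotvec(s["orientation"]).as_matrix().round(4),s["clock"])
E
```

```text
clock: 3.17
tool_pos: [0.5282, -0.1673, 0.072]
orientation: [-2.437, -1.978, 0.004]
contact_force: [0.2, -0.3, 0.7]
grip_width: 0.0248
gripper_force: 0.0
[ 0.52945658 -0.16798338  0.07378528] [[ 2.065e-01  9.784e-01 -6.000e-04]
 [ 9.784e-01 -2.065e-01  0.000e+00]
 [-1.000e-04 -6.000e-04 -1.000e+00]] 3.2167
```

View pics/w2.png

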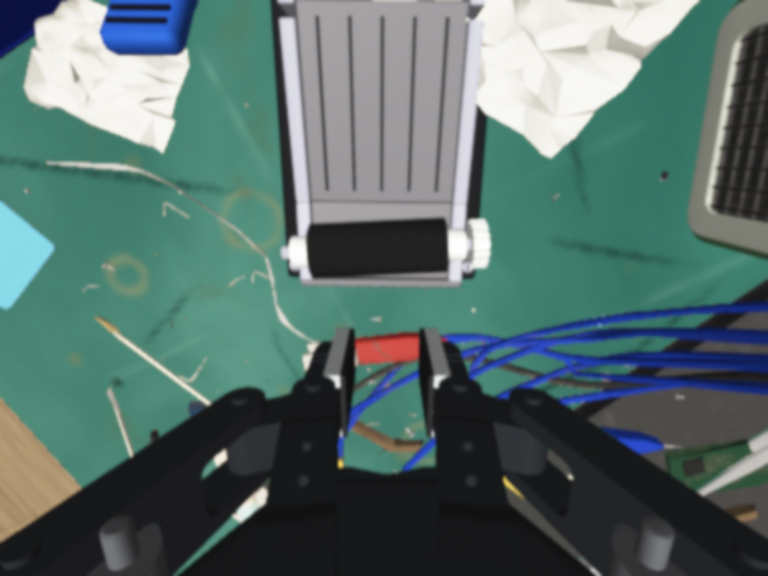

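Everything is aligned with the tool: the middle groove is vertical at x=382, the fingers are centred at 387, and the roller at (378,247) is skewed about 2°. I'll go down behind it and advance.

Scaled: 0.033 m / 0.2 = 0.165, 0.02 m / 0.2 = 0.1.

```bash
echo '[[[-0.015,-0.005,0.1,0,0,0,0.025],[-0.015,-0.005,0.165,0,0,0,0.025],[-0.015,-0.005,0.165,0,0,0,0.025],[-0.015,-0.005,0.165,0,0,0,0.025]]]' | python3 shift.py
echo '[[[0.01,0,0,0,0,0,0.025],[0.02,0,0,0,0,0,0.025],[0.03,0,0,0,0,0,0.025],[0.04,0,0,0,0,0,0.025],[0.04,0,0,0,0,0,0.025]]]' | python3 shift.py
python3 - <<'E'
from bench import arm, vision, job
import cv2,pickle
c=vision.capture("wrist");pickle.dump(c,open("d3.pkl","wb"));s=vision.capture("scene")
a=cv2.resize(c["image"][140:268,150:350,::-1],(780,499));cv2.imwrite("pics/w3.png",a)
print(arm.state()["tool_pos"])
E
```

```text
clock: 3.55
tool_pos: [0.5281, -0.1705, 0.0412]
orientation: [2.44, 1.978, 0.001]
contact_force: [-1.2, -0.7, 0.2]
grip_width: 0.0251
gripper_force: 0.0
clock: 3.97
tool_pos: [0.5297, -0.1618, 0.0406]
orientation: [2.44, 1.979, 0.001]
contact_force: [-1.3, 0.4, 0.4]
grip_width: 0.0251
gripper_force: 0.0
[ 0.52942284 -0.16241588  0.04044443]
```

View pics/w3.png

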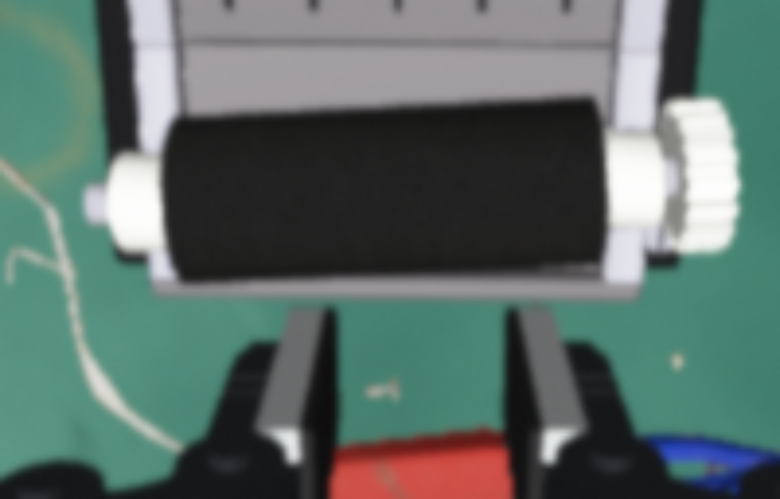

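The fingertips at (310,320) and (530,320) are just in front of the lip. They sit about 3 mm too far toward the gear, so I'll shift and push slowly.

Scaled: 0.01 m / 0.2 = 0.05, 0.008 m / 0.2 = 0.04.

```bash
echo '[[[0.01,-0.015,0,0,0,0,0.025],[0.02,-0.015,0,0,0,0,0.025],[0.03,-0.015,0,0,0,0,0.025],[0.04,-0.015,0,0,0,0,0.025],[0.05,-0.015,0,0,0,0,0.025]]]' | python3 shift.py
echo '[[[0.015,0,0,0,0,0,0.025],[0.03,0,0,0,0,0,0.025],[0.045,0,0,0,0,0,0.025],[0.06,0,0,0,0,0,0.025],[0.075,0,0,0,0,0,0.025]]]' | python3 shift.py
python3 - <<'E'
from bench import arm, vision, job
import cv2,pickle
c=vision.capture("wrist");pickle.dump(c,open("d4.pkl","wb"))
a=cv2.resize(c["image"][140:268,150:350,::-1],(780,499));cv2.imwrite("pics/w4.png",a)
print(arm.state()["tool_pos"])
E
```

```text
clock: 4.48
tool_pos: [0.5285, -0.152, 0.0403]
orientation: [2.441, 1.978, 0.0]
contact_force: [-0.2, -0.0, -0.0]
grip_width: 0.0251
gripper_force: 0.1
clock: 4.9
tool_pos: [0.5316, -0.1373, 0.0403]
orientation: [2.441, 1.978, -0.0]
contact_force: [-0.4, -0.8, 0.0]
grip_width: 0.025
gripper_force: 0.4
[ 0.53181173 -0.13649041  0.04024033]
```

View pics/w4.png

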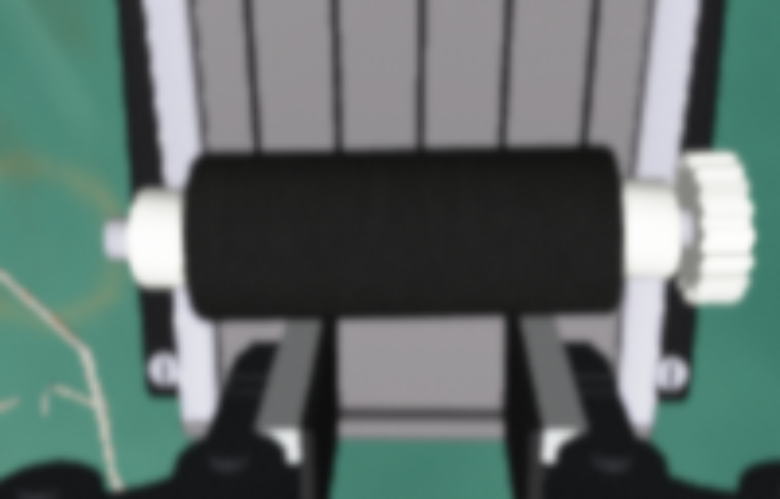

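The roller is square at (405,235) and both fingers are touching it. I'll keep going up the slope at about 36 mm/s, rising with it.

Scaled: 0.015 m / 0.2 = 0.075, 0.012 m / 0.2 = 0.06.

```bash
echo '[[[0.015,0,-0.0025,0,0,0,0.025],[0.03,0,-0.005,0,0,0,0.025],[0.045,0,-0.0075,0,0,0,0.025],[0.06,0,-0.01,0,0,0,0.025],[0.075,0,-0.0125,0,0,0,0.025]]]' | python3 shift.py
echo '[[[0.015,0,-0.0025,0,0,0,0.025],[0.03,0,-0.005,0,0,0,0.025],[0.045,0,-0.0075,0,0,0,0.025],[0.06,0,-0.01,0,0,0,0.025],[0.075,0,-0.0125,0,0,0,0.025]]]' | python3 shift.py
echo '[[[0.015,0,-0.0025,0,0,0,0.025],[0.03,0,-0.005,0,0,0,0.025],[0.045,0,-0.0075,0,0,0,0.025],[0.06,0,-0.01,0,0,0,0.025],[0.075,0,-0.0125,0,0,0,0.025]]]' | python3 shift.py
python3 - <<'E'
from bench import arm, vision, job
import cv2,pickle
c=vision.capture("wrist");pickle.dump(c,open("d5.pkl","wb"))
a=cv2.resize(c["image"][90:268,120:380,::-1],(780,534));cv2.imwrite("pics/w5.png",a)
print(arm.state()["tool_pos"])
E
```

```text
clock: 5.37
tool_pos: [0.5348, -0.1227, 0.0429]
orientation: [2.441, 1.977, 0.0]
contact_force: [-0.6, -1.0, 0.1]
grip_width: 0.0248
gripper_force: 0.5
clock: 5.78
tool_pos: [0.5378, -0.108, 0.0454]
orientation: [2.441, 1.977, -0.0]
contact_force: [0.3, -1.7, 0.2]
grip_width: 0.0251
gripper_force: 0.6
clock: 6.2
tool_pos: [0.541, -0.0933, 0.0479]
orientation: [2.441, 1.977, 0.0]
contact_force: [-0.0, -1.5, 0.4]
grip_width: 0.0249
gripper_force: 0.6
[ 0.54114885 -0.09242861  0.04785519]
```

View pics/w5.png

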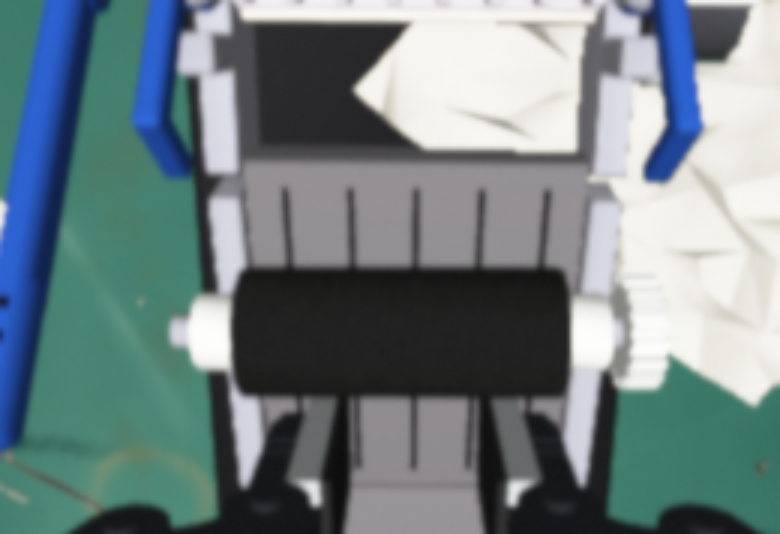

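The roller is square at (400,330), about 37 mm short of the seat. I'll keep pushing.

Scaled: 0.015 m / 0.2 = 0.075, -0.0025 m / 0.2 = -0.0125.

```bash
echo '[[[0.015,0,-0.0025,0,0,0,0.025],[0.03,0,-0.005,0,0,0,0.025],[0.045,0,-0.0075,0,0,0,0.025],[0.06,0,-0.01,0,0,0,0.025],[0.075,0,-0.0125,0,0,0,0.025]]]' | python3 shift.py
echo '[[[0.01,0,-0.0025,0,0,0,0.025],[0.02,0,-0.005,0,0,0,0.025],[0.03,0,-0.005,0,0,0,0.025],[0.04,0,-0.0075,0,0,0,0.025],[0.05,0,-0.01,0,0,0,0.025]]]' | python3 shift.py
echo '[[[0.005,0,0,0,0,0,0.025],[0.01,0,0,0,0,0,0.025],[0.015,0,0,0,0,0,0.025],[0.02,0,0,0,0,0,0.025],[0.025,0,0,0,0,0,0.025]]]' | python3 shift.py
python3 - <<'E'
from bench import arm, vision, job
import cv2,pickle
c=vision.capture("wrist");pickle.dump(c,open("d6.pkl","wb"))
print(arm.state()["tool_pos"],arm.state()["contact_force"])
E
cat > m.py <<'E'
# black sleeve: mean image row of its top & bottom edges at left/right parts, and of column span
import pickle,sys,cv2,numpy as np
for f in sys.argv[1:]:
    im=pickle.load(open(f,"rb"))["image"];hsv=cv2.cvtColor(im,cv2.COLOR_RGB2HSV)
    m=((hsv[...,2]<60)).astype(np.uint8)
    g=m[100:245,150:370]
    for col in (205,220,240,256,275,295,305):
        r=np.where(m[120:290,col])[0]+120
        runs=np.split(r,np.where(np.diff(r)>1)[0]+1)
        print(f,col,[(int(a[0]),int(a[-1])) for a in runs if len(a)>8])
E
python3 m.py d5.pkl d6.pkl
```

```text
clock: 6.67
tool_pos: [0.5441, -0.0787, 0.0504]
orientation: [2.441, 1.977, 0.0]
contact_force: [-0.2, -0.7, 1.4]
grip_width: 0.0254
gripper_force: 0.7
clock: 7.08
tool_pos: [0.546, -0.0689, 0.0523]
orientation: [-2.441, -1.977, 0.0]
contact_force: [-0.5, -1.2, 0.9]
grip_width: 0.0251
gripper_force: 0.6
clock: 7.5
tool_pos: [0.5471, -0.0639, 0.0522]
orientation: [-2.441, -1.977, -0.0]
contact_force: [0.1, -1.3, -0.5]
grip_width: 0.0251
gripper_force: 0.1
[ 0.54712717 -0.06356252  0.05219614] [ 0.77916529  0.32657074 -0.35309154]
d5.pkl 205 [(180, 220), (248, 289)]
d5.pkl 220 [(120, 138), (180, 222), (254, 289)]
d5.pkl 240 [(125, 138), (180, 221)]
d5.pkl 256 [(180, 221)]
d5.pkl 275 [(180, 221)]
d5.pkl 295 [(180, 222), (254, 289)]
d5.pkl 305 [(180, 221), (233, 289)]
d6.pkl 205 [(179, 221), (248, 289)]
d6.pkl 220 [(159, 222), (254, 289)]
d6.pkl 240 [(172, 222)]
d6.pkl 256 [(181, 221)]
d6.pkl 275 [(181, 221)]
d6.pkl 295 [(181, 221), (254, 289)]
d6.pkl 305 [(181, 221), (233, 289)]
```

Scaled: 0.005 m / 0.2 = 0.025, 0.004 m / 0.2 = 0.02.

```bash
for i in 1; do echo '[[[0.005,0,0,0,0,0,0.025],[0.01,0,0,0,0,0,0.025],[0.015,0,0,0,0,0,0.025],[0.02,0,0,0,0,0,0.025],[0.025,0,0,0,0,0,0.025]]]' | python3 shift.py
python3 - <<'E'
from bench import arm, vision, job
import pickle
c=vision.capture("wrist");pickle.dump(c,open("d7.pkl","wb"))
E
done
python3 m.py d7.pkl
echo '[[[0.005,0,0.005,0,0,0,0.025],[0.01,0,0.005,0,0,0,0.025],[0.015,0,0.005,0,0,0,0.025],[0.015,0,0.005,0,0,0,0.025]]]' | python3 shift.py
python3 - <<'E'
from bench import arm, vision, job
import pickle
c=vision.capture("wrist");pickle.dump(c,open("d8.pkl","wb"))
print(arm.state()["tool_pos"],arm.state()["contact_force"])
E
python3 m.py d8.pkl
```

```text
clock: 7.97
tool_pos: [0.5482, -0.0591, 0.0523]
orientation: [-2.441, -1.978, -0.0]
contact_force: [-0.1, -0.2, -0.3]
grip_width: 0.0251
gripper_force: 0.0
d7.pkl 205 [(172, 213), (248, 289)]
d7.pkl 220 [(168, 214), (254, 289)]
d7.pkl 240 [(168, 215)]
d7.pkl 256 [(175, 215)]
d7.pkl 275 [(176, 215)]
d7.pkl 295 [(176, 216), (254, 289)]
d7.pkl 305 [(177, 216), (233, 289)]
clock: 8.35
tool_pos: [0.5489, -0.0563, 0.0513]
orientation: [2.441, 1.977, 0.0]
contact_force: [0.4, -1.1, 0.2]
grip_width: 0.0251
gripper_force: 0.1
[ 0.54881546 -0.0563214   0.05128664] [-0.52434265 -0.91499718 -0.27618429]
d8.pkl 205 [(177, 219), (248, 289)]
d8.pkl 220 [(174, 220), (254, 289)]
d8.pkl 240 [(174, 219)]
d8.pkl 256 [(180, 220)]
d8.pkl 275 [(180, 219)]
d8.pkl 295 [(180, 220), (254, 289)]
d8.pkl 305 [(180, 220), (233, 289)]
```

Scaled: 0.001 m / 0.2 = 0.005, 0.0005 m / 0.2 = 0.0025.

```bash
echo '[[[0.0025,0,0,0,0,0,0.025],[0.005,0,0,0,0,0,0.025],[0.005,0,0,0,0,0,0.025]]]' | python3 shift.py
echo '[[[0.0025,0,0,0,0,0,0.025],[0.005,0,0,0,0,0,0.025],[0.005,0,0,0,0,0,0.025]]]' | python3 shift.py
python3 - <<'E'
from bench import arm, vision, job
import pickle,cv2
d={}
c=vision.capture("wrist");pickle.dump(c,open("d9.pkl","wb"));cv2.imwrite("pics/w9.png",cv2.resize(c["image"][60:268,100:400,::-1],(780,541)))
print(arm.state()["tool_pos"],arm.state()["contact_force"])
E
python3 m.py d9.pkl
```

```text
clock: 8.65
tool_pos: [0.5489, -0.0561, 0.0513]
orientation: [2.441, 1.976, -0.001]
contact_force: [-0.4, -2.7, 0.5]
grip_width: 0.0253
gripper_force: 1.2
clock: 8.9
tool_pos: [0.5489, -0.0559, 0.0513]
orientation: [2.441, 1.975, -0.002]
contact_force: [-0.7, -4.8, 0.5]
grip_width: 0.025
gripper_force: 2.7
[ 0.54890494 -0.0558886   0.05129426] [-1.48634767 -4.93838727  1.15649005]
d9.pkl 205 [(178, 220), (248, 289)]
d9.pkl 220 [(175, 220), (254, 289)]
d9.pkl 240 [(175, 220)]
d9.pkl 256 [(180, 220)]
d9.pkl 275 [(180, 220)]
d9.pkl 295 [(180, 220), (254, 289)]
d9.pkl 305 [(181, 220), (233, 289)]
```

The force reached 5 N with no further motion, and both edge rows are level, so the roller is seated. I'll back off, rise, shut the fingers and move above the tab.

The rows are not in the units I measure in: shifts go in shares of 0.2 m and turns go in shares of pi rad. I convert before sending: -0.022 m / 0.2 = -0.11, -0.01 m / 0.2 = -0.05.

```bash
echo '[[[-0.015,0,0,0,0,0,0.025],[-0.05,0,0,0,0,0,0.025],[-0.11,0,0,0,0,0,0.025],[-0.11,0,0,0,0,0,0.025]]]' | python3 shift.py |head -4
echo '[[[0,0,-0.1,0,0,0,0.025],[0,0,-0.25,0,0,0,0.025],[0,0,-0.4,0,0,0,0.0],[0,0,-0.4,0,0,0,0.0],[0,0,-0.4,0,0,0,0.0]]]' | python3 shift.py|head -4
echo '[[[0.06,-0.15,0,0,0,0,0],[0.12,-0.3,0,0,0,0,0],[0.12,-0.3,0,0,0,0,0],[0.12,-0.3,0,0,0,0,0],[0.12,-0.3,0,0,0,0,0]]]' | python3 shift.py
python3 - <<'E'
from bench import arm, vision, job
from h import *
s=arm.state();d={}
for n in("wrist","top","scene"):d[n]=vision.capture(n)
pickle.dump(d,open("d10.pkl","wb"))
w,t,sc=d["wrist"]["image"],d["top"]["image"],d["scene"]["image"]
a=np.zeros((576,790,3),np.uint8)
a[:300,:400]=cv2.resize(w,(400,300));a[:300,400:790]=cv2.resize(w[100:250,100:295],(390,300))
a[300:570,:390]=cv2.resize(sc[155:245,215:345],(390,270));a[300:570,395:785]=cv2.resize(t[135:225,210:340],(390,270))
cv2.imwrite("pics/c10.png",a[:,:,::-1]);
r=s["tool_pos"][:2]-np.array([.5477,-.0763]);print(s["tool_pos"],r@[.2045,.9789],r@[-.9789,.2045])
# blue lever blobs, scene & wrist
for n in d:
    h=cv2.cvtColor(d[n]["image"],cv2.COLOR_RGB2HSV);m=cv2.inRange(h,(105,150,90),(122,255,255))
    k,_,st,ce=cv2.connectedComponentsWithStats(m)
    print(n,[(st[i].tolist(),ce[i].round(1).tolist()) for i in range(1,k) if st[i][4]>25])
E
```

```text
clock: 9.28
tool_pos: [0.5441, -0.0786, 0.0515]
orientation: [2.443, 1.974, -0.001]
contact_force: [-0.7, -0.9, -0.2]
clock: 9.7
tool_pos: [0.5457, -0.076, 0.1329]
orientation: [2.44, 1.976, 0.005]
contact_force: [0.2, 0.7, 0.2]
clock: 10.12
tool_pos: [0.4911, -0.04, 0.1309]
orientation: [2.441, 1.978, -0.0]
contact_force: [0.7, 0.5, 0.0]
grip_width: 0.0001
gripper_force: 0.0
[ 0.4910535  -0.04000093  0.13089792] 0.023948952055146442 0.06287441841757155
wrist [([0, 0, 186, 204, 18487], [64.4, 104.9]), ([290, 134, 7, 50, 243], [292.9, 159.9]), ([376, 134, 14, 51, 259], [383.1, 156.5]), ([245, 137, 28, 90, 976], [262.9, 189.0]), ([109, 160, 29, 11, 69], [122.3, 164.9]), ([0, 166, 12, 11, 60], [5.5, 170.3]), ([0, 192, 10, 12, 40], [3.9, 198.2]), ([58, 196, 68, 51, 461], [88.7, 225.4]), ([404, 298, 107, 49, 631], [452.0, 314.3]), ([344, 306, 8, 6, 28], [347.2, 308.5]), ([476, 336, 36, 25, 133], [497.0, 349.3])]
top [([326, 2, 7, 31, 62], [329.2, 16.6]), ([308, 74, 18, 16, 87], [317.9, 83.0]), ([305, 92, 11, 19, 69], [309.5, 100.1]), ([341, 137, 7, 16, 45], [344.4, 144.6]), ([357, 150, 15, 11, 43], [363.6, 155.0]), ([320, 152, 10, 20, 78], [323.0, 161.9]), ([333, 159, 10, 16, 40], [336.0, 168.4]), ([366, 177, 18, 6, 49], [374.6, 179.2]), ([359, 205, 17, 7, 44], [367.0, 207.7]), ([399, 212, 21, 20, 107], [409.3, 221.2]), ([239, 240, 24, 38, 271], [252.5, 261.7])]
scene [([341, 69, 15, 13, 110], [348.4, 74.7]), ([337, 83, 15, 23, 169], [344.3, 93.2]), ([82, 164, 138, 90, 5967], [144.9, 208.8]), ([237, 194, 16, 7, 37], [243.6, 197.2]), ([318, 219, 21, 23, 87], [328.6, 230.1]), ([356, 228, 17, 8, 53], [363.3, 230.9]), ([334, 231, 7, 14, 27], [335.9, 238.0]), ([366, 246, 24, 6, 80], [376.2, 248.9]), ([357, 265, 26, 13, 101], [368.4, 270.6]), ([328, 282, 16, 19, 82], [335.6, 290.3]), ([313, 297, 7, 15, 47], [315.9, 304.0]), ([358, 333, 41, 17, 307], [378.0, 341.6])]
```

View pics/c10.png

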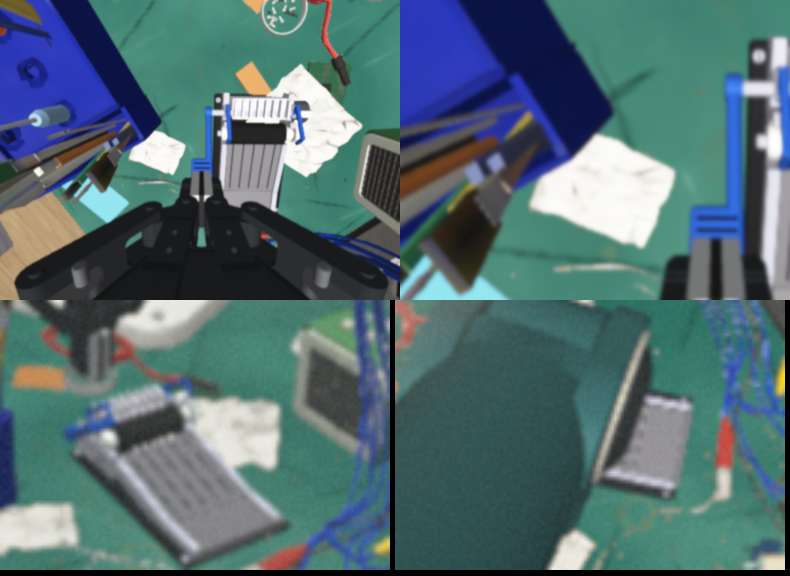

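The roller sits at the head and the shut fingers are over the tab at (202,165). Before going down, I'll check the pens near the wrist camera.

Run:
```python
from h import *
d=pickle.load(open("d0.pkl","rb"));T,S=d["top"],d["scene"];e=pickle.load(open("d10.pkl","rb"))["wrist"]
print(e["position"])
best=[]
for p in [(216,148),(213,165),(205,180),(158,155),(132,130)]:
    r=[]
    for x in range(140,262,4):
        for y in range(200,300,4):
            q,er=tri([(S,p),(T,(x,y))])
            if er[0]<.0015:r.append((q.round(3).tolist(),(x,y)))
    r.sort(key=lambda v:-v[0][0]);print(p,r[::max(1,len(r)//5)])
```

```text
[0.5074077  0.03149777 0.25133312]
(216, 148) [([0.47, 0.022, 0.166], (232, 200)), ([0.461, 0.012, 0.173], (236, 204)), ([0.458, 0.005, 0.177], (240, 204)), ([0.45, -0.004, 0.183], (244, 208)), ([0.442, -0.013, 0.189], (248, 212)), ([0.433, -0.022, 0.195], (252, 216)), ([0.431, -0.029, 0.199], (256, 216)), ([0.423, -0.038, 0.205], (260, 220))]
(213, 165) [([0.477, 0.045, 0.114], (224, 200)), ([0.465, 0.027, 0.127], (232, 204)), ([0.456, 0.017, 0.134], (236, 208)), ([0.447, 0.007, 0.142], (240, 212)), ([0.444, -0.001, 0.146], (244, 212)), ([0.436, -0.011, 0.153], (248, 216)), ([0.427, -0.02, 0.161], (252, 220)), ([0.419, -0.029, 0.167], (256, 224)), ([0.417, -0.036, 0.171], (260, 224))]
(205, 180) [([0.483, 0.083, 0.057], (212, 200)), ([0.463, 0.06, 0.076], (220, 208)), ([0.451, 0.04, 0.09], (228, 212)), ([0.43, 0.01, 0.112], (240, 220)), ([0.413, -0.01, 0.128], (248, 228)), ([0.402, -0.027, 0.141], (256, 232))]
(158, 155) [([0.465, 0.248, 0.064], (144, 208)), ([0.415, 0.162, 0.115], (172, 228)), ([0.387, 0.11, 0.146], (192, 240)), ([0.352, 0.045, 0.184], (220, 256)), ([0.325, 0.001, 0.211], (240, 272)), ([0.304, -0.038, 0.234], (260, 284))]
(132, 130) [([0.387, 0.206, 0.169], (144, 240)), ([0.363, 0.156, 0.194], (164, 252)), ([0.34, 0.109, 0.217], (184, 264)), ([0.319, 0.066, 0.237], (204, 276)), ([0.305, 0.035, 0.252], (220, 284)), ([0.288, 0.004, 0.268], (236, 296))]
```

A tall pen tip stands near (0.45, 0, 0.18). I'll shift 14 mm toward the front and 8 mm toward the printer for clearance, then press the tab down.

Scaled: -0.014 m / 0.2 = -0.07, 0.008 m / 0.2 = 0.04.

```bash
echo '[[[-0.035,0.02,0,0,0,0,0],[-0.07,0.04,0,0,0,0,0],[-0.07,0.04,0,0,0,0,0]]]' | python3 shift.py|head -4
echo '[[[0,0,0.02,0,0,0,0],[0,0,0.04,0,0,0,0],[0,0,0.06,0,0,0,0],[0,0,0.08,0,0,0,0],[0,0,0.1,0,0,0,0]]]' | python3 shift.py|head -4
echo '[[[0,0,0.015,0,0,0,0],[0,0,0.03,0,0,0,0],[0,0,0.045,0,0,0,0],[0,0,0.06,0,0,0,0],[0,0,0.075,0,0,0,0]]]' | python3 shift.py|head -4
echo '[[[0,0,0.015,0,0,0,0],[0,0,0.03,0,0,0,0],[0,0,0.045,0,0,0,0],[0,0,0.06,0,0,0,0],[0,0,0.075,0,0,0,0]]]' | python3 shift.py|head -4
```

```text
clock: 10.52
tool_pos: [0.4967, -0.0579, 0.1315]
orientation: [2.442, 1.973, -0.0]
contact_force: [-0.4, -0.0, 0.3]
clock: 10.93
tool_pos: [0.4957, -0.0551, 0.1107]
orientation: [-2.44, -1.978, 0.0]
contact_force: [-1.0, 0.2, -0.2]
clock: 11.35
tool_pos: [0.496, -0.0557, 0.0962]
orientation: [2.441, 1.977, 0.0]
contact_force: [-0.5, -1.3, 1.4]
clock: 11.77
tool_pos: [0.4959, -0.0552, 0.081]
orientation: [-2.441, -1.978, -0.0]
contact_force: [0.6, -1.3, 0.9]
```

Scaled: 0.015 m / 0.2 = 0.075, -0.004 m / 0.2 = -0.02.

```bash
echo '[[[-0.005,0,0.015,0,0,0,0],[-0.01,0,0.03,0,0,0,0],[-0.015,0,0.045,0,0,0,0],[-0.02,0,0.06,0,0,0,0],[-0.02,0,0.075,0,0,0,0]]]' | python3 shift.py|head -4
echo '[[[0,0,0.005,0,0,0,0],[0,0,0.01,0,0,0,0],[0,0,0.015,0,0,0,0],[0,0,0.02,0,0,0,0],[0,0,0.025,0,0,0,0]]]' | python3 shift.py|head -4
echo '[[[0,0,0.005,0,0,0,0],[0,0,0.01,0,0,0,0],[0,0,0.01,0,0,0,0]]]' | python3 shift.py|head -4
```

```text
clock: 12.18
tool_pos: [0.4949, -0.0596, 0.066]
orientation: [2.441, 1.977, -0.0]
contact_force: [-0.0, -1.2, 0.1]
clock: 12.6
tool_pos: [0.4951, -0.0593, 0.0613]
orientation: [2.441, 1.977, 0.0]
contact_force: [-0.4, -0.6, 0.5]
clock: 12.85
tool_pos: [0.4951, -0.0594, 0.06]
orientation: [-2.441, -1.977, -0.001]
contact_force: [-3.1, -0.1, 10.9]
```

The force jumped to 11 N at z = 0.060, so the lever is at its stop. I'll retract straight up and check without touching anything.

Scaled: -0.08 m / 0.2 = -0.4, -0.05 m / 0.2 = -0.25.

```bash
echo '[[[0,0,-0.02,0,0,0,0],[0,0,-0.1,0,0,0,0],[0,0,-0.25,0,0,0,0],[0,0,-0.4,0,0,0,0],[0,0,-0.4,0,0,0,0]]]' | python3 shift.py|head -4
echo '[[[-0.25,0,0,0,0,0,0],[-0.25,0,0,0,0,0,0],[-0.25,0,0,0,0,0,0],[-0.25,0,0,0,0,0,0]]]' | python3 shift.py
python3 - <<'E'
from bench import arm, vision, job
from h import *
d={n:vision.capture(n) for n in("wrist","scene")};pickle.dump(d,open("d11.pkl","wb"))
w=d["wrist"]
for n in d:
    h=cv2.cvtColor(d[n]["image"],cv2.COLOR_RGB2HSV);m=cv2.inRange(h,(100,120,80),(122,255,255))
    k,_,st,ce=cv2.connectedComponentsWithStats(m)
    print(n,[(st[i].tolist(),ce[i].round(1).tolist()) for i in range(1,k) if st[i][4]>40])
# predicted pixels of key points, lever down
o=np.array([.5477,-.0763,0])+.003*np.array([-.9789,.2045,0]);A=np.array([[.2045,-.9789,0],[.9789,.2045,0],[0,0,1]])
for nm,p in [("tab down",(.0025,.06,.0385)),("tab up",(.022,.06,.08)),("roller",(.0425,0,.0345)),("roller top back L",(.0305,.027,.0345)),("back R",(.0305,-.027,.0345)),("bushL",(.0425,.033,.0415)),("bushR",(.0425,-.033,.0415))]:
    q=o+A@p
    for n in d:
        c=d[n];v=R.from_rotvec(c["attitude"]).inv().apply(q-c["position"]);print(nm,n,(c["fx"]*v[0]/v[2]+c["cx"]).round(1),(c["fy"]*v[1]/v[2]+c["cy"]).round(1))
print(arm.state()["contact_force"])
E
```

```text
clock: 13.27
tool_pos: [0.498, -0.0597, 0.1437]
orientation: [2.438, 1.974, 0.011]
contact_force: [1.3, -0.0, 0.9]
clock: 13.6
tool_pos: [0.4844, -0.1083, 0.1391]
orientation: [-2.442, -1.975, -0.0]
contact_force: [-0.4, 0.9, -0.1]
grip_width: 0.0003
gripper_force: 0.0
wrist [([0, 0, 97, 58, 2330], [46.4, 33.6]), ([55, 0, 50, 35, 690], [83.0, 13.2]), ([103, 0, 28, 19, 291], [119.1, 7.1]), ([3, 17, 166, 147, 2284], [97.5, 101.0]), ([236, 45, 26, 105, 1356], [252.0, 109.8]), ([278, 47, 8, 55, 278], [282.0, 73.5]), ([364, 47, 18, 54, 313], [374.2, 72.4]), ([0, 52, 54, 21, 621], [21.6, 63.7]), ([0, 91, 11, 7, 54], [4.7, 93.9]), ([85, 101, 75, 45, 138], [123.2, 122.4]), ([322, 229, 190, 50, 3677], [422.8, 250.1]), ([302, 255, 13, 11, 57], [307.7, 260.0]), ([398, 280, 45, 14, 436], [418.4, 287.1])]
scene [([350, 2, 10, 53, 206], [354.3, 26.8]), ([358, 64, 85, 81, 2054], [387.7, 101.7]), ([318, 67, 39, 191, 1562], [340.8, 155.9]), ([82, 163, 139, 92, 7173], [148.5, 209.5]), ([236, 196, 20, 23, 142], [246.2, 209.2]), ([355, 227, 19, 9, 77], [363.4, 230.8]), ([309, 239, 10, 24, 60], [313.2, 251.8]), ([365, 245, 25, 8, 111], [376.4, 248.8]), ([357, 264, 27, 14, 130], [368.7, 270.8]), ([328, 281, 17, 20, 114], [335.8, 290.5]), ([313, 297, 8, 16, 66], [316.3, 304.8]), ([357, 332, 42, 19, 401], [377.7, 340.8])]
tab down wrist 246.6 135.9
tab down scene 249.9 213.2
tab up wrist 243.6 113.5
tab up scene 245.0 192.3
roller wrist 321.5 84.1
roller scene 263.2 197.3
roller top back L wrist 287.1 100.1
roller top back L scene 255.9 203.5
back R wrist 354.0 99.8
back R scene 276.1 196.4
bushL wrist 280.7 83.8
bushL scene 250.7 199.1
bushR wrist 366.5 83.3
bushR scene 275.4 190.6
[ 0.34816967  0.01045376 -0.62813954]
```

Run:
```python
from h import *
d=pickle.load(open("d11.pkl","rb"));W,S=d["wrist"],d["scene"]
m=(cv2.cvtColor(W["image"],cv2.COLOR_RGB2HSV)[...,2]<60)
for c in (292,300,310,320,330,340,350):
    r=np.where(m[60:115,c])[0]+60;print(c,[(int(a[0]),int(a[-1])) for a in np.split(r,np.where(np.diff(r)>1)[0]+1) if len(a)])
def blob(c,lo,box):
    x,y,w,h=box;mm=cv2.inRange(cv2.cvtColor(c["image"],cv2.COLOR_RGB2HSV),lo,(122,255,255))[y:y+h,x:x+w]
    print([(y+i,int(np.where(r)[0][0])+x,int(np.where(r)[0][-1])+x) for i,r in enumerate(mm) if r.any()])
blob(W,(100,120,60),(230,112,36,40));blob(S,(100,120,60),(234,190,26,32))
```

```text
292 [(67, 98)]
300 [(67, 99)]
310 [(67, 99)]
320 [(71, 99)]
330 [(71, 99)]
340 [(71, 99)]
350 [(71, 99)]
[(112, 253, 260), (113, 253, 260), (114, 253, 260), (115, 253, 260), (116, 253, 260), (117, 253, 260), (118, 253, 260), (119, 252, 260), (120, 238, 260), (121, 237, 260), (122, 237, 260), (123, 236, 260), (124, 236, 260), (125, 236, 260), (126, 236, 260), (127, 236, 260), (128, 236, 260), (129, 236, 260), (130, 236, 260), (131, 236, 260), (132, 236, 260), (133, 236, 260), (134, 236, 260), (135, 236, 260), (136, 236, 260), (137, 236, 260), (138, 236, 260), (139, 236, 260), (140, 236, 260), (141, 236, 260), (142, 237, 260), (143, 237, 260), (144, 237, 260), (145, 237, 260), (146, 237, 260), (147, 237, 260), (148, 238, 259), (149, 239, 258)]
[(192, 245, 245), (193, 245, 246), (194, 246, 248), (195, 247, 249), (196, 238, 250), (197, 237, 253), (198, 236, 253), (199, 236, 254), (200, 237, 254), (201, 237, 254), (202, 239, 254), (203, 240, 254), (204, 242, 245), (205, 243, 246), (206, 243, 247), (207, 244, 248), (208, 245, 249), (209, 246, 250), (210, 246, 251), (211, 244, 251), (212, 244, 252), (213, 244, 254), (214, 244, 255), (215, 245, 255), (216, 246, 255), (217, 247, 254), (218, 248, 252)]
```

Run:
```python
from bench import arm, vision, job
print(job.hand_in())
```

```text
the job is handed in; nothing more can be done
None
```

I pushed the roller home against both stops and pressed the lever down to its stop; the final camera check agreed with both, and I handed the job in at about 14 s (the hand-in returned no verdict).

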